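# Press the speaker grille home with the ratchet clamp

### The job

Pump the bench clamp's trigger until its jaw has pushed the little loudspeaker against the end stop and pressed the grille panel fully home in the case: feel for when it is home, give it one firm squeeze there, but never crush it. Then press the release button and hold it down until the jaw has gone all the way back, and let go. Work the clamp only by its trigger and its release: do not touch the jaw or the loudspeaker, leave the loudspeaker standing in the clamp, and leave the other things on the desk alone.

Things in the scene. Friction and masses are not known exactly. Their poses are not given: they have to be found in the camera images.
- clamp: One-hand ratchet clamp fixed to the desk: steel foot plate 255 x 104 x 12 mm, black housing 78 mm high with a trigger lever at its back end, a round release button on top and a jaw at its front. Origin on the desk; x is the way the jaw advances, z up. Plate x = -105..150 mm, housing x = -103..-17, y = -30..30 mm; two side rails (88 mm apart, tops 24 mm high) keep the loudspeaker in line.
- trigger_pad (a point): Middle of the top face of the trigger's pad, 46 mm long (clamp x), 34 mm wide, at clamp (-162, 0, 121) mm when up. It goes down 35 mm to its lower stop, swinging out by up to 6 mm, and a spring lifts it; let it come fully up between strokes. Force on it: 4 to 7 N while the jaw runs free, 7 to 9 N while the panel goes in; once home it climbs 2 N per mm: 13 to 16 N is a firm squeeze, 21 N crushes.
- trigger (a joint): Trigger lever angle: 0 = up (at rest), 0.45 rad = at its lower stop, where the force climbs too. Pivot at clamp (-88, 0, 89) mm, 80 mm from the pad. Each rad of downward stroke drives the jaw 31 mm; ratchet teeth are 5 mm apart, so a stroke of 0.36 rad or more (pad 28 mm down) advances the jaw 10 mm for good, a shorter one 5 mm or nothing.
- release_top (a point): Middle of the top of the round release button, 24 mm across, on the housing at clamp (-45, 0, 92) mm; it stands 10 mm above the steel collar round it.
- release (a joint): Release button travel: 0 = up, 0.007 m = fully down (about 9 N). Held fully down it frees the jaw, which a spring draws back at about 50 mm/s; let go early and the jaw catches again on the next tooth. It springs up when let go.
- jaw: Moving jaw, steel with a black rubber facing 50 x 36 mm; origin at the centre of the pressing face, 40 mm above the desk. Fully back it is at clamp x = 5 mm; it can advance 62 mm. The rubber gives about 1 mm per 15 N.
- anvil_face (a point): Middle of the face of the end stop, a steel block 70 mm wide, set for the day somewhere at clamp x = 80 to 100 mm and locked there.
- case: Little loudspeaker standing loose on the foot plate between the rails: black case 44 mm deep (clamp x), 80 mm wide, 48 mm high, origin at the bottom edge of its front (panel) side, x axis pointing to its back. It may not yet touch the end stop. More than 45 N from the jaw crushes it.
- panel (a joint): How far the speaker's metal grille panel (76 x 44 mm, 8 mm thick) stands out of the case: 0 = home, its back against the case front; it starts 4 to 9 mm out and takes about 6 N to push in. It stays where it is pushed. Once home, it wants a moment of 10 N or more from the jaw to seat firmly.
- spool: White spool, 52 mm across, 36 mm high, origin under its centre. Leave alone.
- coaster: Round wooden coaster, 92 mm across, 10 mm high, origin under its centre. Leave alone.
- driver: Screwdriver, 160 mm long, lying along its x axis. Leave alone.
- pliers: Pliers with red handles, about 155 mm long, lying along their x axis. Leave alone.
- foam_bottle: White bottle, 48 mm across, 165 mm high, origin under its centre. Leave alone.
- flux_jar: Small amber jar, 44 mm across, 38 mm high, origin under its centre. Leave alone.
- screw_tray: Green tray 110 x 80 x 22 mm, origin under its centre. Leave alone.
Mind the look-alikes: they are no part of the job. Leave any purple or turquoise look-alike of the case alone.

How it is judged:
On the way, in this order (a step that is already met when the one before it is completed fails the run):
1. the grille panel is home and the jaw squeezes it firmly there (value of joint panel below 0.001 m and contact force between jaw and case above 10 N), for 0.1 s.
2. the release is pressed and the jaw goes all the way back (x of jaw in the frame of clamp below 0.008 m and value of joint release above 0.004 m), for 0.1 s.
At the end, for the whole second after the job is handed in: The grille panel is home (within 1.2 mm), the jaw is fully back (within 3 mm), trigger and release are up, and the loudspeaker stands upright and at rest on the foot plate, within 8 mm of the end stop (value of joint panel below 0.0012 m and x of jaw in the frame of clamp below 0.008 m and value of joint trigger below 0.05 rad and value of joint release below 0.0015 m and angle between case's own z axis and vertical below 0.1 rad and z of case in the frame of clamp below 0.016 m and x of case in the frame of anvil_face above -0.052 m and linear speed of case below 0.02 m/s); the robot touches nothing.
It fails at once if the jaw presses the loudspeaker with more than 45 N (contact force between jaw and case above 45 N).
It fails at once if the robot touches the loudspeaker (over 2 N) (contact force between any of the fingers, the arm and case above 2 N).
It fails at once if the robot touches the jaw (over 2 N) (contact force between any of the fingers, the arm and jaw above 2 N).
It fails at once if another thing on the desk is moved by more than 20 mm (distance of any of spool, coaster, driver, pliers, foam_bottle, flux_jar, screw_tray from where it was at the start of the episode above 0.02 m).
It also fails if it takes over 56 s, if anything falls off the work surface, if the arm or the gripper's body presses on something with over 40 N, if the wrist force passes 120 N, or if a joint passes its speed limit or range.

### The arm

A 6-joint arm with a two-finger parallel gripper is mounted at the origin on the work surface. World frame = base frame: x ahead of the robot, y to its left, z up, the work surface at z = 0. Lengths are in m, angles in rad, forces in N, time in s.
With the tool pointing down it reaches from about 0.35 to 0.85 m from the base axis. Payload 8.1 kg.
Tool frame: the origin (TCP) lies between the finger pads; the fingertips stand 14 mm ahead of it and the grasp point (between the pads) lies 5 mm behind it (robot.tip_reach is the z of the fingertips in the tool frame, in m); z points along the fingers, y is the line along which they close (so a half turn about z gives the same grasp; the last joint's range is limited). The gripper opens to 93 mm and grips with 3 to 60 N. Pads are 15 mm wide; open, the fingers measure 128 mm over their backs; the gripper's body (75 mm by 188 mm) begins 65 mm behind the grasp point.
Start: joints at [1.203, 0.13, 1.488, -0, 1.523, -0.085], TCP at [0.167, 0.576, 0.233] pointing down, gripper open.
Joint ranges: [-2.96, 2.96], [-0.89, 2.26], [0.02, 2.5], [-1.34, 4.48], [0, 2.73], [-2.66, 2.66]. Speed limits (rad/s): [2.39, 2.39, 2.79, 3.14, 3.14, 3.14].

### API

Orientations are given as a rotation vector (axis times angle).
In Python, from plant import robot gives the robot as it stands. The module is installed in compiled form; this text tells all that it offers.
- The arm moves only by the shell command python3 -m handwheel 'ROWS' [FORCE]. ROWS is JSON, a list of rows, each a list of 7 numbers: the closure, from -1 (fully open) to 1 (shut), then the shift along the tool's x, y, z each as a share of 100 cm, from -1 to 1, then the turn, a rotation vector about the tool's x, y, z each as a share of 180 degrees, from -1 to 1. In form: [[grip, tx, ty, tz, rx, ry, rz], ...]. A call has 1 to 20 rows; each row is the pose to reach, as a shift and turn from the pose commanded when the call began, along the tool's axes at that moment, turning the shorter way round; what a row does not reach only later rows make up. A row lasts 1/8 s, in which the tool goes at most 62.5 mm and 10.7 degrees, less where a joint would pass 70% of its speed; a pose out of reach is approached as far as the arm can. A call with a number of a shift or a turn outside -1 to 1 is refused whole. A call with a gripper value outside its range is refused whole. The fingers move at their own pace and stop on an object; FORCE is the grip in N (left out, the last holds). Time passes only in rows, so rows that repeat a pose let the fingers close. It gives the time, the measured TCP pose, the force, the opening and the grip force at its end, in the units of the state.
- robot.read_state(): the state, without advancing time (a new reading comes with each control period).
- robot.read_camera(name): name is "scene" or "side" or "wrist"; returns a dict with "frame" (384x512x3 uint8, red, green, blue), "fx", "fy", "cx", "cy" (pixels), "rvec" (rotation vector, rad) and "tvec" (3), from world to camera coordinates, as OpenCV has them; the wrist camera has in their place "T_tool_cam" (4x4, takes a point from camera to tool coordinates, whose origin is the TCP and whose axes are the flange's). Camera axes: x right, y down, z forward; pixel columns grow to the right and rows downward; lengths in m; the calibration is good to about 2 mm. The wrist camera is an equidistant fisheye: a pixel r from the principal point sees the ray r / f radians off the axis. A picture is of the moment at which its call begins: read the wrist's pose just before it. There is no depth.
- robot.close_job(): hands the job in; it is judged then, once.
Trained networks look in a picture, given as the dict that the camera call returned (one of the last four; its "shot" number tells which), for a name from the list of things; names that differ only in an ending like _2 or _b are one class to them, and where a whole thing is asked for, a point or a joint stands for the part that bears it (a point fixed in the world has none). Each returns a list of dicts, best first, with "conf" (0 to 1); they miss things now and then, are a little off and sometimes report something else, mostly with a low value. They report only what shows in the picture. A call takes as long as a camera call. They do not tell look-alikes from the thing itself.
- robot.regions_of(picture, name): "mask" (384x512 bool, what is visible of it) and "rect" ([left, top, right, bottom] in pixels, round what is visible of it).
The state is a dict: "t": time; "q": joint angles; "dq": joint speeds; "joint_torque": joint torques, N m; "tool_pos": TCP position; "orientation": TCP orientation; "force": force on the tool from outside, world axes, zero at the start; "wrist_torque": the same for the moment, N m; "opening": finger opening in m; "gripper_force": force on a finger pad.
Only numpy, scipy, OpenCV 4.12 (cv2) and the standard library are available. Lean on these libraries where they do the work, as an engineer would, in place of code of your own. Each camera call takes 0.05 s, during which the arm holds its last target. There are 200 camera calls.

## Working session

There is one attempt and no reset: what is moved stays moved. The work goes in short steps, Python scripts to look and compute and a shell command to move; the robot and the scene stay as the last step left them, time stands still between calls to the robot, and variables do not carry over. Pictures are saved under pics/ and viewed, at most 10 in all, crops included, and the job is handed in when it is done.

```bash
mkdir -p pics; cat > h.py <<'E'
import cv2, numpy as np
from plant import robot
from scipy.spatial.transform import Rotation as R
E
python3 - <<'E'
from h import *
s=robot.read_state();print(s['t'],s['tool_pos'],s['orientation'],s['force'])
ims=[]
for n in ("scene","side"):
    p=robot.read_camera(n);cv2.imwrite(f"pics/{n}0.png",p['frame'][:,:,::-1])
    print(n,p['fx'],p['cx'],p['cy'],p['rvec'],p['tvec'])
    for k in("clamp","trigger_pad","release_top","jaw","case"):
        print(k,[(d['rect'],round(d['conf'],2)) for d in robot.regions_of(p,k)])
E
```

```text
0.0 [0.16724363 0.57565824 0.23160945] [-4.42745697e-01 -3.10986509e+00  2.80426645e-03] [0.35167382 0.56692402 0.40033445]
scene 450.1664162682151 247.49015108657383 196.18589795898637 [ 2.18102632  0.97438013 -0.43278625] [-0.37522404 -0.22528011  1.60358572]
clamp [([205.3, 185.1, 323.1, 244.4], 0.79)]
trigger_pad [([207.1, 202.6, 247.7, 213.5], 0.6), ([268.6, 188.2, 302.8, 220.2], 0.21)]
release_top [([257.7, 198.8, 258.3, 206.6], 0.59)]
jaw [([218.5, 198.3, 279.7, 228.4], 0.85), ([247.8, 181.1, 294.9, 200.0], 0.33)]
case [([326.2, 168.6, 353.7, 203.6], 0.93), ([259.2, 148.8, 286.4, 176.8], 0.92), ([266.6, 186.7, 299.4, 217.7], 0.88), ([255.9, 199.5, 259.6, 208.2], 0.47)]
side 416.5272575633505 256.96772383141115 188.1808330063642 [ 2.26035988 -0.65466049  0.25202885] [-0.48128398  0.30532166  0.90051246]
clamp [([223.5, 165.9, 289.3, 250.9], 0.55)]
trigger_pad [([265.2, 198.8, 292.7, 227.4], 0.89)]
release_top [([236.5, 159.4, 260.2, 178.8], 0.38)]
jaw [([266.8, 221.1, 280.6, 232.7], 0.75)]
case [([223.9, 134.3, 250.1, 159.5], 0.92), ([165.1, 171.4, 192.1, 201.7], 0.9), ([236.8, 169.2, 268.2, 202.2], 0.68)]
```

```bash
python3 - <<'E'
import cv2,numpy as np
a=cv2.imread("pics/scene0.png")[130:260,180:380];b=cv2.imread("pics/side0.png")[110:280,140:340]
a=cv2.resize(a,None,fx=4,fy=4,interpolation=cv2.INTER_CUBIC)
cv2.imwrite("pics/sc.png",a)
cv2.imwrite("pics/si.png",cv2.resize(b,None,fx=3.5,fy=3.5,interpolation=cv2.INTER_CUBIC))
E
```

```text
(no output)
```

View pics/sc.png

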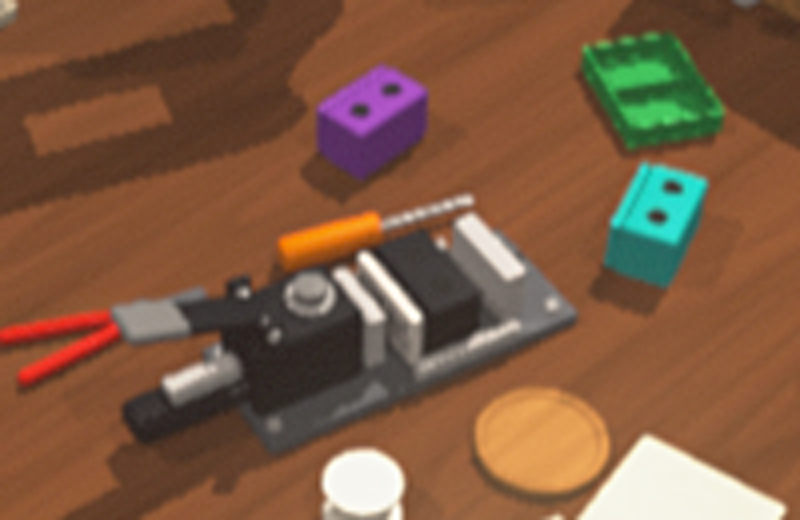

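View pics/si.png

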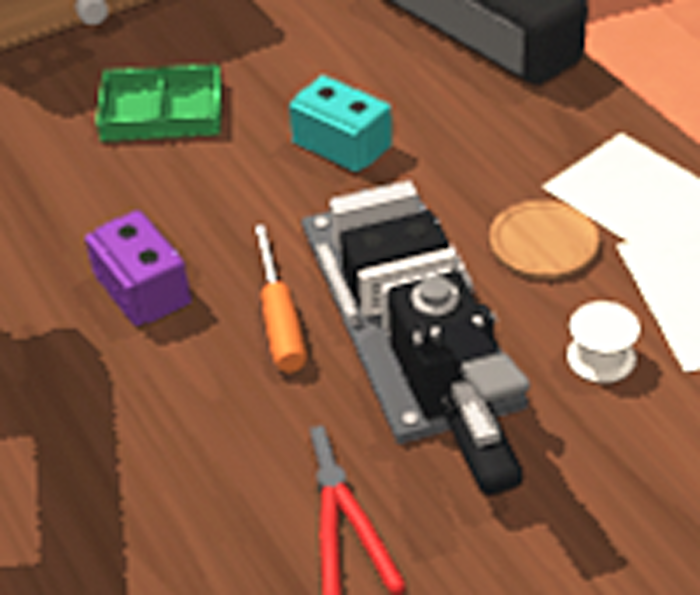

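View pics/scene0.png

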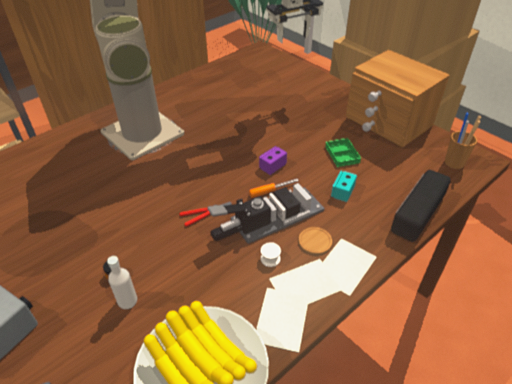

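The clamp holds the black case (scene px ~(287,200), side ~(252,185)). The look-alikes are purple at scene (273,160) and turquoise at (345,186). The release button is at scene (258,201) / side (265,193). The grey trigger pad is at scene ~(218,208) / side (282,217). Below it is a fixed black handle at scene (215,234), which isn't the pad.

```bash
cat >> h.py <<'E'
K=dict(scene=(450.166,247.49,196.186,[2.18102632,0.97438013,-0.43278625],[-0.37522404,-0.22528011,1.60358572]),
side=(416.527,256.968,188.181,[2.26035988,-0.65466049,0.25202885],[-0.48128398,0.30532166,0.90051246]))
def proj(c,P):
    f,cx,cy,r,t=K[c]; return cv2.projectPoints(np.array(P,float).reshape(-1,1,3),np.array(r),np.array(t),np.array([[f,0,cx],[0,f,cy],[0,0,1.]]),None)[0].reshape(-1,2)
def W(p,P):
    c,s=np.cos(p[2]),np.sin(p[2]);P=np.atleast_2d(P).astype(float)/1000
    return np.c_[p[0]+c*P[:,0]-s*P[:,1],p[1]+s*P[:,0]+c*P[:,1],P[:,2]]
E
python3 - <<'E'
from h import *
from scipy.optimize import least_squares
a=lambda u,v:(180+u/4,130+v/4)
b=lambda u,v:(140+u/3.5,110+v/3.5)
obs=[("scene",(-45,0,92),a(311,280)),("side",(-45,0,92),b(437,287)),
("scene",(150,-52,12),a(577,315)),("scene",(-105,-52,12),a(275,447)),
("side",(-105,52,12),b(403,432)),("side",(150,52,12),b(305,217)),
("scene",(-162,0,121),a(150,312)),("side",(-162,0,121),b(497,370))]
f=lambda p:np.concatenate([proj(c,W(p,P))[0]-o for c,P,o in obs])
best=min((least_squares(f,[.5,.3,y],loss='soft_l1') for y in np.arange(-3,3.2,.8)),key=lambda r:r.cost)
print(best.x,best.cost,f(best.x).reshape(-1,2).round(1))
p=best.x
print("pad",W(p,(-162,0,121)),"rel",W(p,(-45,0,92)))
for c in K: print(c,proj(c,W(p,[(-162,0,121),(-45,0,92)])).round(1), "cam",-R.from_rotvec(K[c][3]).as_matrix().T@np.array(K[c][4]))
E
```

```text
[0.60901754 0.05319069 1.34460853] 3.6506909036988437 [[-0.6  1.3]
 [ 0.2 -1. ]
 [ 0.5 -0.4]
 [-1.4 -0.1]
 [-1.1  0.2]
 [-0.4 -0.8]
 [ 0.   1.2]
 [ 0.1 -0.4]]
pad [[ 0.57268676 -0.10468291  0.121     ]] rel [[0.59892566 0.00933692 0.092     ]]
scene [[217.5 209.2]
 [257.2 201.3]] cam [ 1.23687316 -0.56707423  0.95477902]
side [[282.1 215.3]
 [265.1 191. ]] cam [ 0.19303887 -0.63198655  0.83612635]
```

```bash
cat >> h.py <<'E'
CL=[0.60901754,0.05319069,1.34460853]
def row(tip,yaw_y=None,ref=None):
    "row values (tx,ty,tz,rx,ry,rz) to put the fingertips at world tip, tool down, tool y = clamp -y"
    s=robot.read_state(); R0=R.from_rotvec(s['orientation'])
    y=np.array([np.sin(CL[2]),-np.cos(CL[2]),0]); z=np.array([0,0,-1.]); x=np.cross(y,z)
    Rt=R.from_matrix(np.c_[x,y,z]); d=np.array(tip)-z*robot.tip_reach-s['tool_pos']
    return R0.inv().apply(d).round(4),((R0.inv()*Rt).as_rotvec()/np.pi).round(4)
E
python3 - <<'E'
from h import *
print(robot.tip_reach,row(W(CL,(-163,0,160))[0]))
E
```

```text
0.014 (array([-0.5792, -0.5417,  0.0586]), array([0.   , 0.   , 0.482]))
```

```bash
python3 -m handwheel '[[1,-0.579,-0.542,0,0,0,0.482],[1,-0.579,-0.542,0,0,0,0.482],[1,-0.579,-0.542,0,0,0,0.482],[1,-0.579,-0.542,0,0,0,0.482],[1,-0.579,-0.542,0,0,0,0.482],[1,-0.579,-0.542,0,0,0,0.482],[1,-0.579,-0.542,0,0,0,0.482],[1,-0.579,-0.542,0,0,0,0.482],[1,-0.579,-0.542,0,0,0,0.482],[1,-0.579,-0.542,0,0,0,0.482],[1,-0.579,-0.542,0,0,0,0.482],[1,-0.579,-0.542,0,0,0,0.482],[1,-0.579,-0.542,0,0,0,0.482],[1,-0.579,-0.542,0.0586,0,0,0.482],[1,-0.579,-0.542,0.0586,0,0,0.482],[1,-0.579,-0.542,0.0586,0,0,0.482]]' 10
python3 - <<'E'
from h import *
s=robot.read_state();print(s['t'],s['force'],s['q']);print(row(W(CL,(-163,0,121))[0]))
p=robot.read_camera("wrist");T=np.array(p['T_tool_cam']);Rt=R.from_rotvec(s['orientation']).as_matrix()
cv2.imwrite("pics/w1.png",p['frame'][:,:,::-1])
def pw(P):
    q=(np.linalg.inv(T)@np.r_[Rt.T@(P-s['tool_pos']),1])[:3];th=np.arctan2(np.hypot(*q[:2]),q[2]);n=q[:2]/np.hypot(*q[:2]);return np.array([p['cx'],p['cy']])+p['fx']*th*n
for P in [(-162,0,121),(-139,17,121),(-139,-17,121),(-185,17,121),(-185,-17,121),(-45,0,92)]: print(P,pw(W(CL,P)[0]).round(1))
E
```

```text
t: 2.6
tool_pos: [0.5723, -0.1055, 0.1754]
orientation: [2.457, 1.957, 0.001]
force: [-0.2, 0.0, 1.2]
opening: 0.0002
gripper_force: 0.0
2.6 [-0.23048487  0.03567071  1.16828752] [-2.70432813e-01  1.14599898e-01  1.61044122e+00  1.02287516e-04
  1.41614798e+00 -4.46593002e-02]
(array([-0.0001,  0.0001,  0.0404]), array([ 0.0001, -0.    ,  0.0001]))
(-162, 0, 121) [248.7 214.6]
(-139, 17, 121) [225.2 184.6]
(-139, -17, 121) [272.2 184.6]
(-185, 17, 121) [226.7 242.4]
(-185, -17, 121) [270.7 242.4]
(-45, 0, 92) [248.7  59.1]
```

View pics/w1.png

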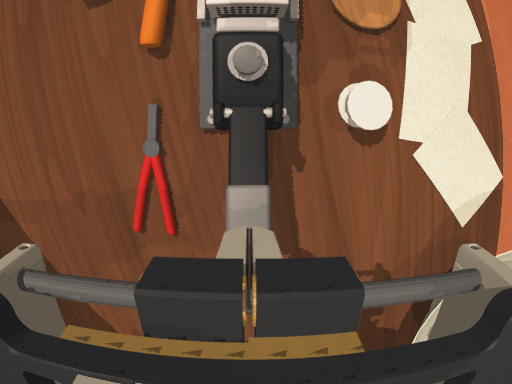

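```bash
python3 -m handwheel '[[1,-0.0065,0,0.036,0,0,0],[1,-0.0065,0,0.040,0,0,0],[1,-0.0085,0,0.045,0,0,0],[1,-0.010,0,0.050,0,0,0],[1,-0.0115,0,0.055,0,0,0],[1,-0.0122,0,0.060,0,0,0]]'; python3 -m handwheel '[[1,-0.0007,0,0.005,0,0,0],[1,-0.0009,0,0.010,0,0,0],[1,-0.0009,0,0.010,0,0,0]]'
python3 - <<'E'
from h import *
s=robot.read_state();print(s['t'],s['force'],s['tool_pos']);print(row(W(CL,(-176,0,91))[0]))
p=robot.read_camera("side")
cv2.imwrite("pics/s2.png",cv2.resize(p['frame'][140:270,200:330,::-1],None,fx=4.5,fy=4.5,interpolation=cv2.INTER_CUBIC))
E
```

```text
t: 3.4
tool_pos: [0.5701, -0.1177, 0.1144]
orientation: [2.457, 1.956, 0.002]
force: [1.3, 2.7, 4.4]
opening: 0.0007
gripper_force: 2.0
t: 3.78
tool_pos: [0.5696, -0.1188, 0.104]
orientation: [2.458, 1.956, 0.001]
force: [2.8, 2.5, 5.6]
opening: 0.0008
gripper_force: 2.2
3.775 [2.8192606  2.52396845 5.64182733] [ 0.56962734 -0.11880001  0.10402218]
(array([ 0.0004, -0.0002, -0.001 ]), array([ 0.0003,  0.    , -0.    ]))
```

View pics/s2.png

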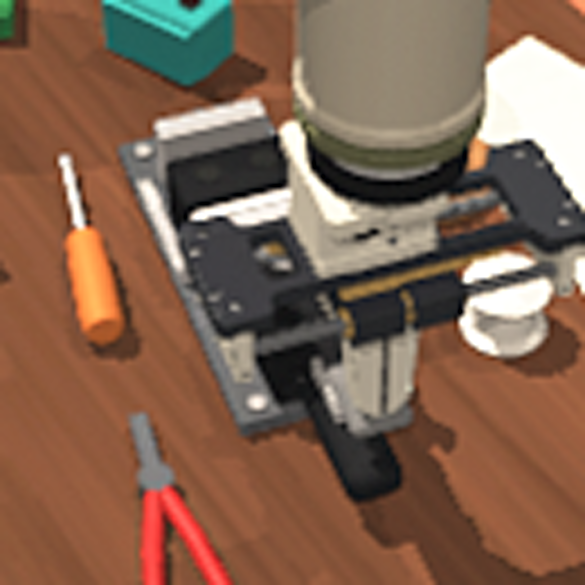

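The picture shows the fingertips on the grey pad at (385,415), pressed down with about 5 N. The jaw is running free. Next is stroke 2.

```bash
python3 -m handwheel '[[1,0.001,0,-0.012,0,0,0],[1,0.0065,0,-0.034,0,0,0],[1,0.0065,0,-0.034,0,0,0],[1,0.0065,0,-0.034,0,0,0],[1,0.0065,0,-0.030,0,0,0],[1,0.005,0,-0.025,0,0,0],[1,0.003,0,-0.020,0,0,0]]'; python3 -m handwheel '[[1,-0.001,0,0.005,0,0,0],[1,-0.002,0,0.010,0,0,0]]'; python3 -m handwheel '[[1,-0.0007,0,0.005,0,0,0],[1,-0.001,0,0.010,0,0,0],[1,-0.001,0,0.010,0,0,0]]'
```

```text
t: 4.7
tool_pos: [0.5699, -0.1157, 0.1234]
orientation: [-2.458, -1.956, -0.0]
force: [2.2, 1.4, 4.3]
opening: 0.0002
gripper_force: 2.2
t: 4.95
tool_pos: [0.5695, -0.1173, 0.1136]
orientation: [-2.458, -1.956, -0.001]
force: [3.1, 2.6, 3.8]
opening: 0.0005
gripper_force: 2.4
t: 5.32
tool_pos: [0.5691, -0.1182, 0.1036]
orientation: [-2.457, -1.956, -0.0]
force: [2.5, 3.3, 4.7]
opening: 0.0008
gripper_force: 2.3
```

```bash
python3 -m handwheel '[[1,0.001,0,-0.012,0,0,0],[1,0.0065,0,-0.034,0,0,0],[1,0.0065,0,-0.034,0,0,0],[1,0.0065,0,-0.034,0,0,0],[1,0.0065,0,-0.030,0,0,0],[1,0.0055,0,-0.026,0,0,0],[1,0.0055,0,-0.026,0,0,0]]'; for i in 1; do python3 -m handwheel '[[1,-0.0013,0,0.004,0,0,0],[1,-0.0013,0,0.004,0,0,0]]'; done
```

```text
t: 6.2
tool_pos: [0.5701, -0.1136, 0.1293]
orientation: [-2.458, -1.956, 0.001]
force: [1.3, -1.7, 4.1]
opening: 0.0004
gripper_force: 1.8
t: 6.45
tool_pos: [0.5699, -0.1146, 0.1256]
orientation: [-2.458, -1.956, 0.001]
force: [-0.2, -0.8, 4.6]
opening: 0.0002
gripper_force: 1.8
```

```bash
python3 -m handwheel '[[1,-0.0012,0,0.004,0,0,0],[1,-0.0012,0,0.004,0,0,0]]'; python3 -m handwheel '[[1,-0.0008,0,0.004,0,0,0],[1,-0.0008,0,0.004,0,0,0]]' 
```

```text
t: 6.7
tool_pos: [0.5697, -0.1155, 0.1216]
orientation: [-2.458, -1.956, 0.0]
force: [0.0, -0.9, 3.2]
opening: 0.0005
gripper_force: 1.8
t: 6.95
tool_pos: [0.5696, -0.1163, 0.1176]
orientation: [-2.457, -1.956, 0.0]
force: [0.4, 0.2, 2.2]
opening: 0.0002
gripper_force: 1.9
```

```bash
python3 -m handwheel '[[1,-0.0005,0,0.003,0,0,0],[1,-0.0005,0,0.003,0,0,0]]' 
```

```text
t: 7.2
tool_pos: [0.5695, -0.1167, 0.1147]
orientation: [-2.457, -1.956, -0.0]
force: [-0.9, 2.4, 3.6]
opening: 0.0004
gripper_force: 2.0
```

```bash
python3 -m handwheel '[[1,-0.0004,0,0.004,0,0,0],[1,-0.0004,0,0.004,0,0,0]]' 
```

```text
t: 7.45
tool_pos: [0.5694, -0.1171, 0.1107]
orientation: [-2.458, -1.956, -0.0]
force: [-0.2, 2.9, 2.8]
opening: 0.0003
gripper_force: 1.8
```

```bash
python3 -m handwheel '[[1,-0.0002,0,0.003,0,0,0],[1,-0.0002,0,0.003,0,0,0]]' 
```

```text
t: 7.7
tool_pos: [0.5695, -0.1174, 0.1079]
orientation: [-2.458, -1.956, -0.0]
force: [-0.4, 2.3, 4.6]
opening: 0.0005
gripper_force: 2.3
```

```bash
python3 -m handwheel '[[1,-0.0002,0,0.003,0,0,0],[1,-0.0002,0,0.004,0,0,0],[1,-0.0002,0,0.004,0,0,0]]' 
```

```text
t: 8.07
tool_pos: [0.5695, -0.1176, 0.1042]
orientation: [-2.458, -1.957, -0.0]
force: [-0.7, 3.2, 5.1]
opening: 0.0004
gripper_force: 2.6
```

```bash
python3 -m handwheel '[[1,0.001,0,-0.012,0,0,0],[1,0.0065,0,-0.034,0,0,0],[1,0.0065,0,-0.034,0,0,0],[1,0.0065,0,-0.034,0,0,0]]'
python3 - <<'E'
from h import *
p=robot.read_camera("scene");print(robot.read_state()['force'])
cv2.imwrite("pics/s3.png",cv2.resize(p['frame'][160:260,200:340,::-1],None,fx=5,fy=5,interpolation=cv2.INTER_CUBIC))
E
```

```text
t: 8.57
tool_pos: [0.5712, -0.1119, 0.1381]
orientation: [2.457, 1.956, 0.001]
force: [1.6, -0.5, 3.1]
opening: 0.0004
gripper_force: 1.5
[ 2.39692647 -0.02255488  3.07477034]
```

View pics/s3.png

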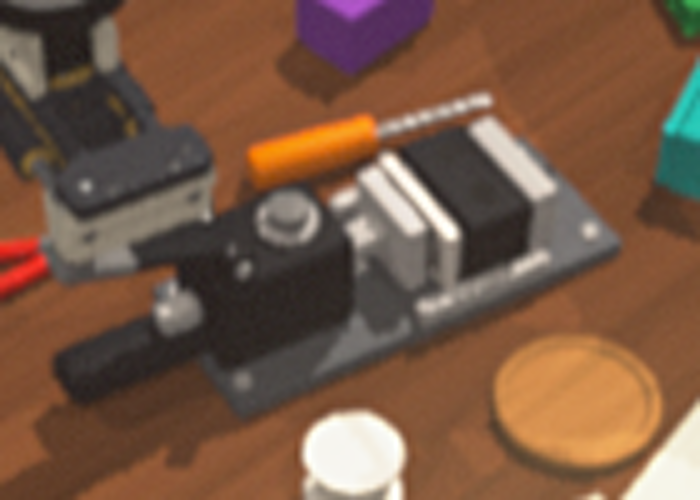

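The jaw has advanced (plate at (395,225)) and is just behind the panel (430,215). The case is near the end stop. Stroke 4 goes by feel.

```bash
python3 -m handwheel '[[1,-0.001,0,0.006,0,0,0],[1,-0.003,0,0.012,0,0,0],[1,-0.003,0,0.012,0,0,0]]'; python3 -m handwheel '[[1,-0.0008,0,0.003,0,0,0],[1,-0.0008,0,0.003,0,0,0]]' 
```

```text
t: 9.0
tool_pos: [0.5702, -0.1148, 0.1254]
orientation: [2.458, 1.956, -0.0]
force: [1.3, -1.1, 4.7]
opening: 0.0003
gripper_force: 2.2
t: 9.25
tool_pos: [0.5701, -0.1153, 0.1229]
orientation: [2.458, 1.956, -0.0]
force: [2.2, -1.2, 4.0]
opening: 0.0007
gripper_force: 2.4
```

```bash
python3 -m handwheel '[[1,-0.0008,0,0.003,0,0,0],[1,-0.0008,0,0.003,0,0,0]]' 
```

```text
t: 9.5
tool_pos: [0.5699, -0.1159, 0.12]
orientation: [2.458, 1.956, 0.0]
force: [1.0, 0.1, 4.4]
opening: -0.0
gripper_force: 2.6
```

```bash
python3 -m handwheel '[[1,-0.0006,0,0.003,0,0,0],[1,-0.0006,0,0.003,0,0,0]]' 
```

```text
t: 9.75
tool_pos: [0.5698, -0.1164, 0.117]
orientation: [2.458, 1.956, 0.0]
force: [1.5, -0.3, 4.6]
opening: 0.0005
gripper_force: 2.6
```

```bash
python3 -m handwheel '[[1,-0.0006,0,0.003,0,0,0],[1,-0.0006,0,0.003,0,0,0]]' 
```

```text
t: 10.0
tool_pos: [0.5697, -0.1169, 0.114]
orientation: [-2.458, -1.956, -0.001]
force: [1.4, 0.5, 5.4]
opening: 0.0004
gripper_force: 2.7
```

```bash
python3 -m handwheel '[[1,-0.0004,0,0.003,0,0,0],[1,-0.0004,0,0.003,0,0,0]]' 
```

```text
t: 10.25
tool_pos: [0.5698, -0.1171, 0.1113]
orientation: [-2.458, -1.957, -0.001]
force: [0.9, 0.8, 7.2]
opening: 0.0006
gripper_force: 3.7
```

```bash
python3 -m handwheel '[[1,-0.0003,0,0.003,0,0,0],[1,-0.0003,0,0.003,0,0,0]]' 
```

```text
t: 10.5
tool_pos: [0.5698, -0.1174, 0.1088]
orientation: [-2.458, -1.957, -0.001]
force: [-0.6, 1.7, 11.4]
opening: 0.0003
gripper_force: 5.4
```

```bash
python3 -m handwheel '[[1,-0.0003,0,0.003,0,0,0],[1,-0.0003,0,0.003,0,0,0]]' 
```

```text
t: 10.75
tool_pos: [0.5698, -0.1175, 0.1062]
orientation: [2.458, 1.957, 0.002]
force: [-1.8, 3.2, 13.7]
opening: 0.0003
gripper_force: 7.1
```

```bash
python3 - <<'E'
from h import *
for i in range(3):
    p=robot.read_camera("scene");print(robot.read_state()['force'].round(1),robot.read_state()['tool_pos'].round(4))
cv2.imwrite("pics/s4.png",cv2.resize(p['frame'][160:260,200:340,::-1],None,fx=5,fy=5,interpolation=cv2.INTER_CUBIC))
E
```

```text
[-2.6  3.3 14.7] [ 0.5698 -0.1175  0.1063]
[-2.5  2.5 14.2] [ 0.5698 -0.1175  0.1064]
[-2.7  2.9 13.7] [ 0.5698 -0.1175  0.1064]
```

View pics/s4.png

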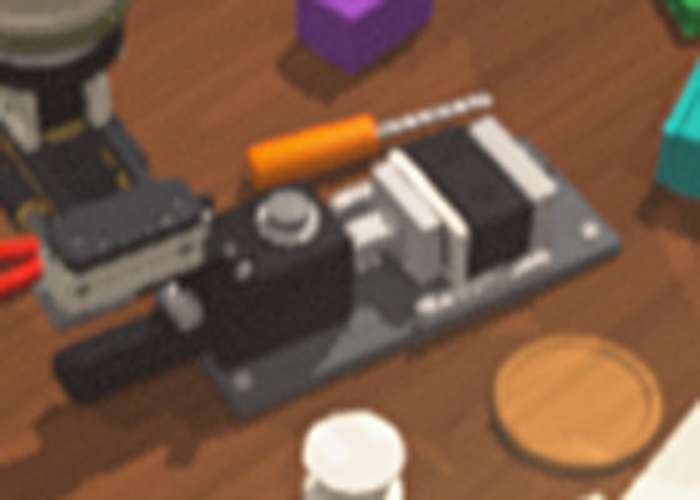

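The panel is now flush against the case and the case against the end stop. The force climbed past the 7–9 N panel range to a steady 14 N, which is a firm squeeze at home. Next I lift off and go to the release button.

```bash
python3 -m handwheel '[[1,0.001,0,-0.012,0,0,0],[1,0.0055,0,-0.034,0,0,0],[1,0.0055,0,-0.07,0,0,0],[1,0.0055,0,-0.07,0,0,0]]'
python3 - <<'E'
from h import *
print(robot.read_state()['force'],row(W(CL,(-45,0,112))[0]),row(W(CL,(-45,0,92))[0]))
E
```

```text
t: 11.4
tool_pos: [0.5717, -0.1128, 0.1775]
orientation: [2.456, 1.955, 0.003]
force: [-0.4, -0.7, 0.1]
opening: 0.0007
gripper_force: 0.0
[-0.44120305 -0.69893383  0.06555104] (array([ 0.1251, -0.0011,  0.0515]), array([0.0011, 0.    , 0.    ])) (array([ 0.1251, -0.0011,  0.0715]), array([0.0011, 0.    , 0.    ]))
```

```bash
python3 -m handwheel '[[1,0.125,-0.001,0,0,0,0],[1,0.125,-0.001,0,0,0,0],[1,0.125,-0.001,0,0,0,0],[1,0.125,-0.001,0.05,0,0,0],[1,0.125,-0.001,0.068,0,0,0],[1,0.125,-0.001,0.072,0,0,0],[1,0.125,-0.001,0.0745,0,0,0],[1,0.125,-0.001,0.0765,0,0,0],[1,0.125,-0.001,0.0765,0,0,0]]'
```

```text
t: 12.52
tool_pos: [0.5985, 0.0088, 0.1002]
orientation: [2.457, 1.955, 0.002]
force: [-4.6, -0.8, 5.8]
opening: 0.0007
gripper_force: 2.7
```

```bash
python3 -m handwheel '[[1,0,0,0.001,0,0,0],[1,0,0,0.0015,0,0,0],[1,0,0,0.0015,0,0,0]]'
```

```text
t: 12.9
tool_pos: [0.5986, 0.0088, 0.0993]
orientation: [2.457, 1.955, 0.002]
force: [-6.2, -0.5, 8.7]
opening: 0.0003
gripper_force: 4.2
```

```bash
python3 -m handwheel '[[1,0,0,0.001,0,0,0],[1,0,0,0.001,0,0,0],[1,0,0,0.0015,0,0,0],[1,0,0,0.0015,0,0,0],[1,0,0,0.0015,0,0,0],[1,0,0,0.0015,0,0,0],[1,0,0,0.0015,0,0,0],[1,0,0,0.0015,0,0,0],[1,0,0,0.0015,0,0,0],[1,0,0,0.0015,0,0,0],[1,0,0,0.0015,0,0,0],[1,0,0,0.0015,0,0,0],[1,0,0,0.0015,0,0,0],[1,0,0,0.0015,0,0,0]]'
python3 - <<'E'
from h import *
p=robot.read_camera("scene");print(robot.read_state()['force'].round(1))
cv2.imwrite("pics/s5.png",cv2.resize(p['frame'][160:260,200:340,::-1],None,fx=5,fy=5,interpolation=cv2.INTER_CUBIC))
E
```

```text
t: 14.65
tool_pos: [0.5986, 0.0088, 0.0991]
orientation: [2.457, 1.955, 0.002]
force: [-11.6, 0.0, 17.3]
opening: 0.0007
gripper_force: 9.0
[-11.7   0.   18. ]
```

View pics/s5.png

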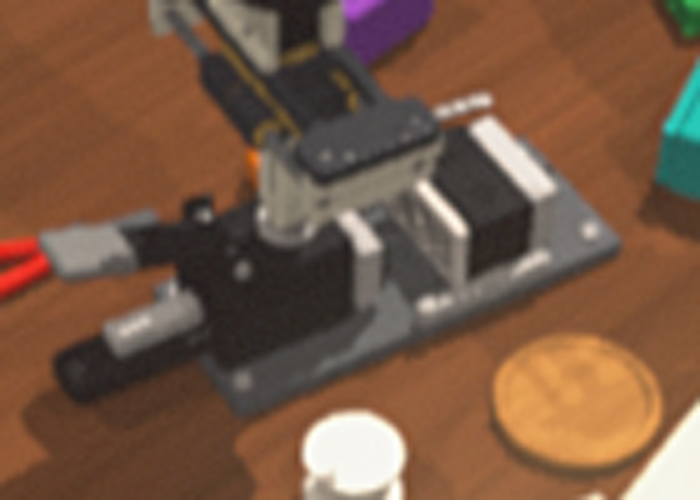

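The jaw is fully back at (360,260), the panel sits flush with the case, and the case stands at the end stop. I'll let go of the button now.

```bash
python3 -m handwheel '[[1,0,0,-0.006,0,0,0],[1,0,0,-0.015,0,0,0],[1,0,0,-0.06,0,0,0],[1,0,0,-0.11,0,0,0],[1,0,0,-0.11,0,0,0],[1,0,0,-0.11,0,0,0]]'
python3 - <<'E'
from h import *
p=robot.read_camera("side");print(robot.read_state()['force'].round(1))
cv2.imwrite("pics/s6.png",cv2.resize(p['frame'][140:270,200:330,::-1],None,fx=4.5,fy=4.5,interpolation=cv2.INTER_CUBIC))
E
```

```text
t: 15.45
tool_pos: [0.5979, 0.0093, 0.2057]
orientation: [2.458, 1.956, 0.001]
force: [-0.1, -0.3, -0.6]
opening: 0.0005
gripper_force: 0.0
[-0.2 -0.3 -0.3]
```

View pics/s6.png

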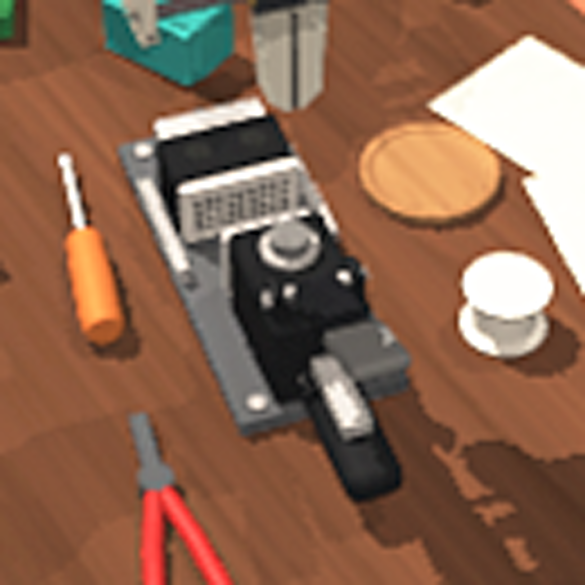

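The picture shows the trigger (365,350) and the button (290,240) both up. The jaw is back, and the grille is flush with the case, which stands at the end stop. I'm handing it in.

```bash
python3 -c "
from plant import robot
print(robot.close_job())"
```

```text
the job is handed in; nothing more can be done
None
```

The job is handed in: the grille panel felt home at about 14 N on the trigger. The release brought the jaw fully back, and the last picture shows trigger and button up and the loudspeaker standing at the end stop; no verdict was returned.

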